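# Set out the next tea sample: tin stack and covered cup

## Task

Set out the next tea sample: on the round wooden coaster stand the white cup that is on the worktop right in front of you, upright and centred, and put its lid on, knob up and fully seated. On the square coaster build a stack: the tall brown kraft tin at the bottom, the smaller green tin upright on top of it, and the pack of white cards flat on the green tin, each centred on what is below it. Do not disturb the empty bowl and the blue timer that stand among them, and let go of everything.

Things in the scene. Friction and masses are not known exactly. Their poses are not given: they have to be found in the camera images.
- square_coaster: square wooden coaster 120 x 120 x 8 mm lying flat, fixed to the worktop for the run. Origin at the centre of its underside (on the worktop), z up, x and y along its sides.
- round_coaster: round wooden coaster, 110 mm across, 8 mm thick, lying flat, fixed to the worktop for the run. Origin at the centre of its underside, z up.
- kraft_tin: tall brown kraft tea packing tin, a closed box 62 mm (its x) by 97 mm (its y) by 118 mm high with a flat top, about 0.18 kg, standing upright at the start. Origin at the centre of its underside, z up. Can be grasped across its 62 mm.
- green_caddy: small green square tea tin, closed (its lid does not open here), 91 mm high with a flat top, about 0.16 kg, standing upright. Its body is 63 mm wide, its lid 66 mm wide in y over the top 14 mm. In x it measures 73 mm, with a small thumb lip at -x and a hinge at +x, so grasp it across y. Origin at the centre of its underside, z up.
- cards: pack of white sample cards, one rigid block 89 mm (its x) by 58 mm (its y) by 13 mm thick, about 0.05 kg, lying flat. Origin at the centre of its underside, z up. Can be grasped across its 58 mm.
- cup: white porcelain tasting cup with one ear handle and a small pouring notch in the rim, standing upright, 60 mm high, about 0.12 kg. The round body is 62 mm across; its vertical axis stands at x = 0, y = +11 mm from the origin. The handle points to -y (turned some 20 degrees towards +x) and reaches 42 mm to -y from the origin. Origin at the height of its underside, z up. Can be grasped across x through the body's axis. The mouth is 53 mm wide inside.
- cup_lid: white porcelain cup lid lying knob up, 66 mm across, 31 mm high, about 0.045 kg. Its foot (6 mm high, 47 mm across, tapered to 42 mm below) enters the cup's mouth; the flange (underside at 6 mm, domed top to 14.5 mm) rests on the rim; the knob, 13 mm across, stands on its axis up to 31 mm. Origin: centre of its underside, z up. Seated, it is 54 mm above the cup's underside, on the body's axis.
- bowl: bystander: empty white porcelain tasting bowl, 88 mm across, 52 mm high, standing loose. Origin at the centre of its underside. Leave it alone.
- the_timer: bystander: blue kitchen timer leaning on its wire foot, 76 x 72 x 60 mm, loose. Origin at the centre of its underside. Leave it alone.

How it is judged:
By the outcome, as a careful person would: the job done as asked, in the order asked, and still so for the second after the job is handed in, with the robot touching nothing.
It also fails if it takes over 128 s, if anything falls off the work surface, if the arm or the gripper's body presses on something with over 40 N, if the wrist force passes 120 N, or if a joint passes its speed limit or range.

## Robot

A 7-joint arm with a two-finger parallel gripper is mounted at the origin on a cart in front of the work surface, level with it; the furniture and walls round the work are solid. World frame = base frame: x ahead of the robot, y to its left, z up, the work surface at z = 0. Lengths are in m, angles in rad, forces in N, time in s.
With the tool pointing down it reaches from about 0.425 to 1.025 m from the base axis. Payload 3.6 kg.
Tool frame: the origin (TCP) lies midway between the tips of the shut fingers; the grasp point (between the pads) lies 19 mm behind it; z points along the fingers, y is the line along which they close (so a half turn about z gives the same grasp; the last joint's range is limited). The gripper opens to 85 mm and grips with 20 to 120 N. Pads are 22 mm wide; open, the fingers measure 114 mm over their backs; the gripper's body (76 mm by 85 mm) begins 54 mm behind the grasp point. The pads swing forward as they close: fully open they stand 13 mm farther back than shut.
Start: joints at [1.113, 0.591, 0.048, 1.609, -0.033, 0.943, -0.034], TCP at [0.258, -0.678, 0.231] pointing down, gripper open.
Joint ranges: [-2.69, 2.69], [-0.47, 2.24], [-1.27, 1.36], [0.19, 2.51], [-1.53, 4.68], [0.08, 2.07], [-3.09, 3.09]. Speed limits (rad/s): [2.57, 2.57, 3.14, 3.14, 3.14, 3.14, 3.14].

## Interface

Orientations are given as a rotation vector (axis times angle).
In Python, from cell import r, vision gives the robot as it stands. The module is installed in compiled form; this text tells all that it offers.
- The arm moves only by the tool jog_arm, never from a script. Its argument "increments" is a list of rows, each a list of 6 numbers: the shift along the tool's x, y, z in units of 0.3 m (1.0 is 0.3 m), then the turn, a rotation vector about the tool's x, y, z in units of pi/2 rad (1.0 is pi/2 rad). A call has 1 to 20 rows; each row shifts and turns the commanded pose from where the row before left it, along the tool's axes as they then stand; what a row does not reach is not made up. A row lasts 1/8 s, in which the tool goes at most 62.5 mm and 10.7 degrees, less where a joint would pass 70% of its speed; a pose out of reach is approached as far as the arm can. A call with a number of a shift or a turn outside -1 to 1 is refused whole. A call with a gripper value outside its range is refused whole. "claw" is the gripper's target within -1 to 1 (shut at 1, half-way at 0, fully open at -1), set as the call begins (left out, the last holds). The fingers move at their own pace and stop on an object; "newtons" is the grip in N (left out, the last holds). Time passes only in rows, so rows that do not move let the fingers close. It gives the time, the measured TCP pose, the force, the opening and the grip force at its end, in the units of the state.
- r.get_state(): the state, without advancing time (a new reading comes with each control period).
- vision.grab_frame(name): name is "scene" or "top"; returns a dict with "image" (384x512x3 uint8, red, green, blue), "fovy" (degrees; the focal length in pixels is half the picture's height over the tangent of half this angle, whatever the lens; pixels are square), "cx", "cy" (the principal point, pixels), "k1" (the pictures are not rectified: a ray, as slopes to the right and down, at radius r is drawn at 1 + k1 r^2 times it, then the intrinsics apply), "R" (3x3) and "t" (3): a world point X has camera coordinates R X + t. Camera axes: x right, y down, z forward; pixel columns grow to the right and rows downward; lengths in m; the calibration is good to about 2 mm. A picture is of the moment at which its call begins. There is no depth.
- r.sign_off(): hands the job in; it is judged then, once.
The state is a dict: "clock": time; "joint_pos": joint angles; "qvel": joint speeds; "joint_torque": joint torques, N m; "position": TCP position; "ee_rot": TCP orientation; "wrist_force": force on the tool from outside, world axes, zero at the start; "wrist_torque": the same for the moment, N m; "finger_gap": finger opening in m; "gripper_force": force on a finger pad.
Only numpy, scipy, OpenCV 4.12 (cv2) and the standard library are available. Lean on these libraries where they do the work, as an engineer would, in place of code of your own. Each camera call takes 0.05 s, during which the arm holds its last target. There are 200 camera calls.

## Working session

There is one attempt and no reset: what is moved stays moved. The work goes in short steps, Python scripts to look and compute and a tool call to move; the robot and the scene stay as the last step left them, time stands still between calls to the robot, and variables do not carry over. Pictures are saved under pics/ and viewed, at most 15 in all, crops included, and the job is handed in when it is done.

Besides the shell and the picture viewer there is one more tool, called after "Request:" as name(argument=value, ...) on one line, values as JSON. jog_arm: Moves the arm, as the interface text tells. Its arguments: {"type":"object","properties":{"increments":{"type":"array"},"claw":{"type":"number"},"newtons":{"type":"number"}},"required":["increments"]}

```bash
mkdir -p pics; cat > h.py <<'E'
import numpy as np, cv2
from cell import r, vision
def grab(n,save=None):
    f=vision.grab_frame(n)
    if save: cv2.imwrite('pics/'+save,cv2.cvtColor(f['image'],cv2.COLOR_RGB2BGR))
    return f
def K(f):
    h=f['image'].shape[0]; F=h/2/np.tan(np.radians(f['fovy'])/2)
    return F,f['cx'],f['cy']
def ray(f,u,v):
    F,cx,cy=K(f); d=np.array([(u-cx)/F,(v-cy)/F]); s=d.copy()
    for _ in range(30): s=d/(1+f['k1']*(s@s))
    R=np.array(f['R']);t=np.array(f['t'])
    return -R.T@t, R.T@np.array([s[0],s[1],1])
def onz(f,u,v,z):
    o,d=ray(f,u,v); return o+d*(z-o[2])/d[2]
def px(f,X):
    F,cx,cy=K(f); c=np.array(f['R'])@X+np.array(f['t']); s=c[:2]/c[2]; s=s*(1+f['k1']*(s@s)); return s*F+[cx,cy]
E
python3 - <<'E'
from h import *
for n in('scene','top'):
    f=grab(n,n+'0.png'); o,_=ray(f,0,0); print(n,f['fovy'],f['cx'],f['cy'],f['k1'],o, onz(f,256,192,0))
    for p in((0,0),(511,0),(0,383),(511,383)): print(onz(f,*p,0).round(2))
s=r.get_state(); print(s)
E
```

```text
scene 56.23573333026034 248.37317289980413 194.7498476778705 -0.042698494524076806 [0.18274795 0.74545715 0.6082544 ] [ 0.53348607 -0.04703587  0.        ]
[ 5.38 -2.5   0.  ]
[-0.83 -6.61  0.  ]
[0.68 0.66 0.  ]
[-0.1   0.27  0.  ]
top 51.38334004790701 252.28693617366483 195.89107459487414 -0.0013900706135670095 [ 3.86983890e-01 -5.55970191e-04  1.10043512e+00] [0.57362247 0.00818731 0.        ]
[1.19 0.78 0.  ]
[ 1.14 -0.77  0.  ]
[0.08 0.69 0.  ]
[ 0.06 -0.64  0.  ]
{'clock': 0.1, 'joint_pos': array([ 1.11344495,  0.59209619,  0.04828252,  1.60968955, -0.03331937,
        0.94272484, -0.03370167]), 'qvel': array([-9.92165677e-05, -1.02602564e-03, -3.38167494e-04, -3.16185872e-03,
        2.99152857e-03,  1.16854353e-03,  7.87878995e-04]), 'joint_torque': array([ 4.29809545e-03, -5.49995077e+01,  1.55300260e+00, -1.98825055e+01,
        9.69471963e-03,  3.87212582e-03,  6.05488097e-06]), 'position': array([ 0.2577678 , -0.67682095,  0.23020674]), 'ee_rot': array([-3.08769727e+00, -5.68148188e-01,  7.43251895e-04]), 'wrist_force': array([ 0.10422173,  0.49577459, -0.43398123]), 'wrist_torque': array([0.07134132, 0.00239405, 0.04494373]), 'gripper_force': 0.0, 'finger_gap': 0.08552574814481811}
```

View pics/scene0.png

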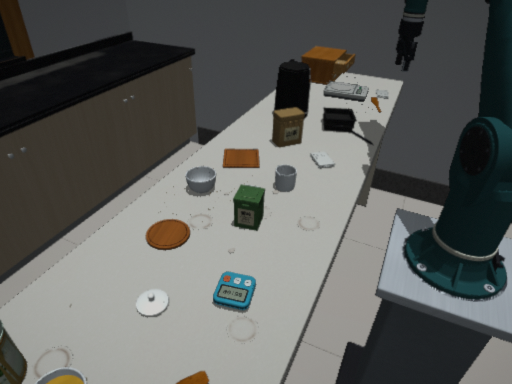

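View pics/top0.png

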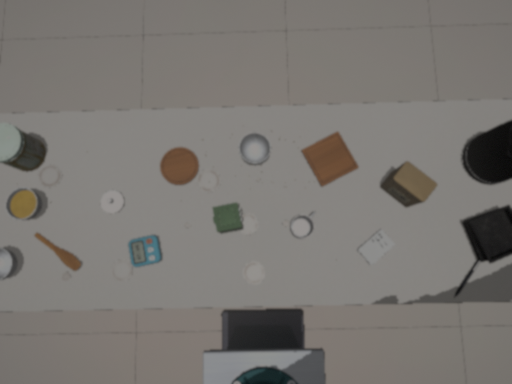

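The scene view shows cup (285,178), bowl (201,180), green tin (249,207), kraft tin (288,127), cards (322,159), lid (152,302), timer (235,290), round coaster (168,234) and square coaster (241,158). In the top view they sit at: lid (112,202), round coaster (180,166), bowl (255,149), square coaster (330,159), kraft (408,185), cards (376,246), cup (301,227), green (228,217) and timer (145,250).

```bash
python3 - <<'E'
import cv2,numpy as np
im=cv2.imread('pics/top0.png')
a=cv2.convertScaleAbs(im,alpha=1.6)
def c(x,y,w,h,s): return cv2.resize(a[y:y+h,x:x+w],None,fx=s,fy=s,interpolation=cv2.INTER_CUBIC)
t=np.hstack([c(200,190,66,50,6),c(270,200,66,50,6)])
b=np.hstack([c(350,150,100,75,4),c(345,215,98,75,4)])[:,:792]
o=np.vstack([t,b]); print(o.shape); cv2.imwrite('pics/crop1.png',o)
s=cv2.convertScaleAbs(cv2.imread('pics/scene0.png'),alpha=1.3)
cv2.imwrite('pics/crop2.png',cv2.resize(s[90:240,180:380],None,fx=4,fy=4,interpolation=cv2.INTER_CUBIC))
E
```

```text
(600, 792, 3)
```

View pics/crop1.png

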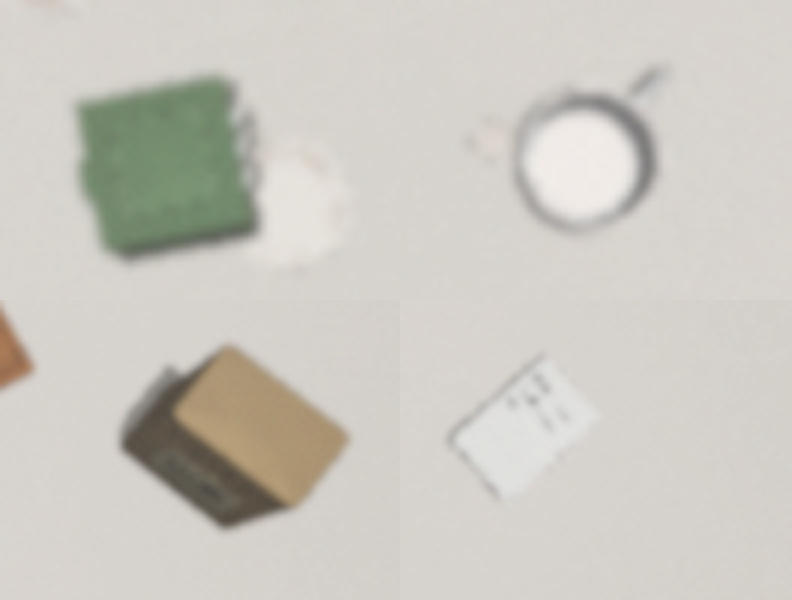

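View pics/crop2.png

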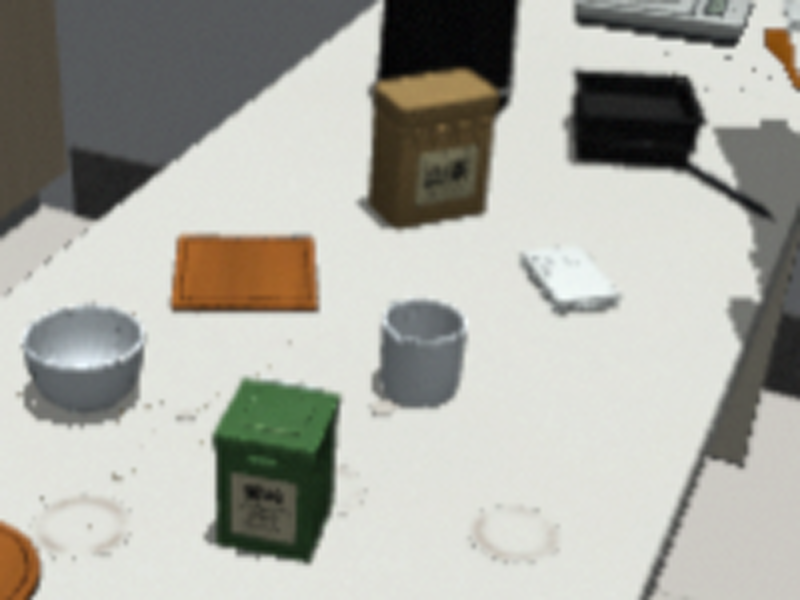

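The crops show the green tin's lip on the world +y side (80,180), the cup's handle towards +x/-y (655,75), and the kraft top (bright) with corners (228,345), (348,438), (292,508), (175,412). The cards' corners are (450,440), (545,355), (600,412), (503,500).

```bash
cat >> h.py <<'E'
S=4
def up(f,x0,y0,x1,y1):
    return cv2.resize(f['image'][y0:y1,x0:x1],None,fx=S,fy=S,interpolation=cv2.INTER_CUBIC)
def big(mask):
    cs,_=cv2.findContours(mask.astype(np.uint8),cv2.RETR_EXTERNAL,cv2.CHAIN_APPROX_NONE)
    return max(cs,key=cv2.contourArea)
def plane(f,c,x0,y0,z):
    return np.array([onz(f,(p[0]+.5)/S-.5+x0,(p[1]+.5)/S-.5+y0,z)[:2]*1000 for p in c.reshape(-1,2)],np.float32)
def rect(P):
    (c,s,a)=cv2.minAreaRect(P); return np.round(c,1),np.round(s,1),round(a,1)
E
cat > m.py <<'E'
from h import *
f=grab('top')
def hsv(b): return cv2.cvtColor(up(f,*b),cv2.COLOR_RGB2HSV).astype(int)
def H(b): h=hsv(b); return h[...,0],h[...,1],h[...,2]
b=(290,125,370,195); h,s,v=H(b); P=plane(f,big((s>90)),b[0],b[1],.008); print('square',rect(P))
b=(150,140,210,195); h,s,v=H(b); P=plane(f,big((s>90)),b[0],b[1],.008); print('round',rect(P),cv2.minEnclosingCircle(P))
b=(370,150,450,215); h,s,v=H(b); P=plane(f,big((s>60)&(v>100)),b[0],b[1],.118); print('kraft',rect(P))
b=(205,195,252,240); h,s,v=H(b); P=plane(f,big((s>60)&(v>62)),b[0],b[1],.091); print('green',rect(P)); 
b=(345,220,405,275); I=up(f,*b).astype(int); bg=np.median(I.reshape(-1,3),0); print('bg',bg)
h,s,v=H(b); 
m=((I[...,2]-I[...,0])>-2)&(v>110); m=cv2.morphologyEx(m.astype(np.uint8),cv2.MORPH_CLOSE,np.ones((25,25))); P=plane(f,big(m),b[0],b[1],.013); print('cards',rect(P))
b=(92,183,132,223); h,s,v=H(b); I=up(f,*b).astype(int); print('lidbg',np.median(I.reshape(-1,3),0),I[78:82,78:82].mean((0,1)))
b=(280,205,322,250); I=up(f,*b).astype(int); print('cup', [list(I[y,84]) for y in range(20,180,8)])
cv2.imwrite('pics/c3.png',np.hstack([cv2.resize(up(f,92,183,132,223)[...,::-1],(400,400)),cv2.resize(up(f,280,206,320,246)[...,::-1],(400,400))]))
E
python3 m.py
```

```text
square (array([ 662.8, -199.8]), array([114.7, 114.6]), 26.2)
round (array([653.2, 223.2]), array([102.9, 102.2]), 56.3) ((653.2785034179688, 223.10549926757812), 51.88641357421875)
kraft (array([ 571.9, -388.3]), array([92.8, 56.9]), 49.0)
green (array([488.9,  85.6]), array([0., 0.]), 0.0)
bg [134. 132. 129.]
cards (array([ 414.2, -309.4]), array([52.7, 84.3]), 39.4)
lidbg [135. 132. 129.] [121.4375 119.     117.8125]
cup [[np.int64(135), np.int64(133), np.int64(129)], [np.int64(135), np.int64(132), np.int64(128)], [np.int64(134), np.int64(132), np.int64(129)], [np.int64(101), np.int64(100), np.int64(99)], [np.int64(107), np.int64(106), np.int64(105)], [np.int64(145), np.int64(142), np.int64(140)], [np.int64(150), np.int64(147), np.int64(145)], [np.int64(151), np.int64(147), np.int64(144)], [np.int64(150), np.int64(147), np.int64(144)], [np.int64(150), np.int64(147), np.int64(145)], [np.int64(150), np.int64(147), np.int64(144)], [np.int64(151), np.int64(147), np.int64(145)], [np.int64(150), np.int64(147), np.int64(144)], [np.int64(136), np.int64(135), np.int64(133)], [np.int64(119), np.int64(117), np.int64(116)], [np.int64(131), np.int64(128), np.int64(125)], [np.int64(135), np.int64(132), np.int64(129)], [np.int64(135), np.int64(132), np.int64(129)], [np.int64(134), np.int64(132), np.int64(128)], [np.int64(135), np.int64(133), np.int64(129)]]
```

View pics/c3.png

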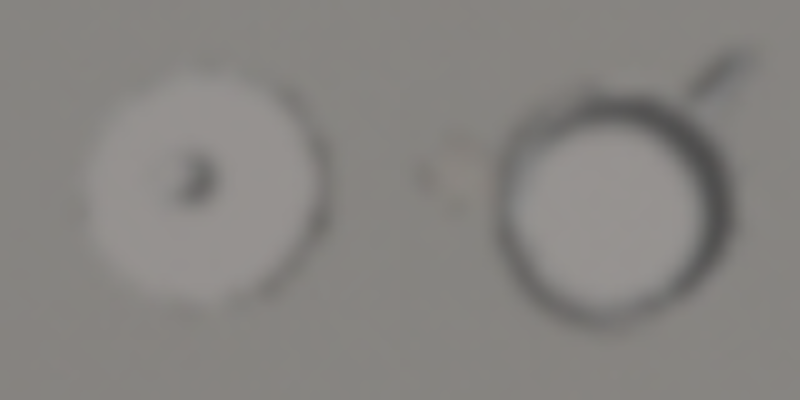

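The picture shows the lid at (205,185) with its knob at about (190,180), and the cup's outer rim centred at about (617,212) with the handle ending at (755,50).

```bash
cat > m2.py <<'E'
from h import *
f=grab('top'); g=grab('scene')
b=(205,195,252,240); I=up(f,*b).astype(int)
for th in (14,20):
    c=big(I[...,1]-I[...,0]>th); m=np.zeros(I.shape[:2],np.uint8); cv2.drawContours(m,[c],-1,1,-1)
    for k in (1,13,31,): 
        P=plane(f,big(cv2.morphologyEx(m,cv2.MORPH_OPEN,np.ones((k,k)))),b[0],b[1],.091); print('green',th,k,rect(P))
print(I[88,40:180:6].tolist()); print(I[20:180:6,95].tolist())
b=(345,220,405,275); I=up(f,*b).astype(int)
for b,z,n in(((280,205,322,250),.06,'cup'),((92,183,132,223),.010,'lid')):
    I=up(f,*b).astype(int); bg=np.median(I.reshape(-1,3),0)
    m=(np.abs(I-bg).max(2)>6).astype(np.uint8)
    m=cv2.morphologyEx(m,cv2.MORPH_CLOSE,np.ones((7,7))); c=big(m); m[:]=0; cv2.drawContours(m,[c],-1,1,-1)
    Pf=plane(f,big(m),b[0],b[1],.03); 
    m=cv2.morphologyEx(m,cv2.MORPH_OPEN,cv2.getStructuringElement(cv2.MORPH_ELLIPSE,(41,41)))
    P=plane(f,big(m),b[0],b[1],z); e=cv2.fitEllipse(P); print(n,e)
    d=Pf-np.array(e[0]); j=np.argmax(np.hypot(*d.T)); print(' far',Pf[j],d[j],np.degrees(np.arctan2(d[j,1],d[j,0])))
print('knob', onz(f,92+19/40*40-.5,183+17.8-.5,.031)*1000)
# kraft, coaster via looser threshold
b=(290,125,370,195); I=up(f,*b).astype(int); print('square',rect(plane(f,big(I[...,0]-I[...,2]>25),b[0],b[1],.008)))
b=(150,140,210,195); I=up(f,*b).astype(int); print('round',cv2.fitEllipse(plane(f,big(I[...,0]-I[...,2]>25),b[0],b[1],.008)))
# scene cross-checks
def q(n,X): print(n,px(g,np.array(X)/1000).round(1))
# bowl and timer
b=(232,130,278,172); I=up(f,*b).astype(int); bg=np.median(I.reshape(-1,3),0); m=(np.abs(I-bg).max(2)>6).astype(np.uint8); m=cv2.morphologyEx(m,cv2.MORPH_CLOSE,np.ones((9,9)));print('bowl',cv2.fitEllipse(plane(f,big(m),b[0],b[1],.052)))
b=(120,225,172,275); I=up(f,*b).astype(int);print('timer',rect(plane(f,big(I[...,2]-I[...,0]>15),b[0],b[1],.03)))
q('cup rim c',[490,-133,60])
np.save('/tmp/g.npy',g['image'])
E
python3 m2.py
```

```text
green 14 1 (array([492.8,  79.3]), array([40.9, 46.5]), 38.4)
green 14 13 (array([493.2,  78.8]), array([28.5, 35.7]), 88.6)
green 14 31 (array([492.6,  79.9]), array([21.7, 21.9]), 89.2)Traceback (most recent call last):
  File "m2.py", line 5, in <module>
    c=big(I[...,1]-I[...,0]>th); m=np.zeros(I.shape[:2],np.uint8); cv2.drawContours(m,[c],-1,1,-1)
  File "h.py", line 24, in big
    return max(cs,key=cv2.contourArea)
ValueError: max() iterable argument is empty
```

```bash
sed -i 's/in (14,20)/in (4,7)/' m2.py; python3 m2.py
```

```text
green 4 1 (array([495.3,  84.4]), array([67.5, 69.1]), 9.5)
green 4 13 (array([495.1,  84.4]), array([67. , 68.8]), 8.9)
green 4 31 (array([495.2,  84.2]), array([66.9, 68.1]), 8.2)
green 7 1 (array([494.7,  84.5]), array([64.5, 66.4]), 10.1)
green 7 13 (array([494.9,  84.6]), array([64.2, 65.9]), 9.9)
green 7 31 (array([495.3,  84.4]), array([63.9, 64.9]), 8.4)
[[75, 87, 71], [70, 83, 66], [72, 86, 68], [75, 88, 70], [74, 88, 69], [74, 89, 70], [73, 88, 69], [74, 90, 70], [75, 90, 70], [74, 90, 70], [73, 90, 70], [75, 90, 71], [74, 89, 69], [73, 87, 69], [72, 86, 68], [71, 86, 67], [76, 86, 72], [92, 95, 89], [108, 106, 101], [126, 122, 118], [138, 134, 130], [141, 137, 134], [141, 139, 135], [140, 136, 133]]
[[135, 133, 129], [133, 132, 128], [122, 122, 116], [90, 97, 85], [73, 86, 68], [70, 84, 66], [71, 84, 67], [72, 86, 68], [73, 87, 68], [73, 88, 68], [74, 90, 70], [74, 90, 70], [75, 90, 70], [75, 91, 71], [76, 92, 72], [76, 92, 72], [73, 88, 69], [70, 83, 66], [71, 85, 66], [68, 81, 64], [61, 67, 57], [88, 89, 84], [124, 122, 118], [135, 132, 129], [135, 132, 129], [135, 132, 129], [134, 132, 129]]
cup ((470.44732666015625, -106.71927642822266), (64.26579284667969, 68.16879272460938), 27.036827087402344)
 far [ 515.168   -148.73907] [ 44.72070312 -42.01979828] -43.21651406390567
lid ((555.3487548828125, 407.775634765625), (62.030582427978516, 70.83458709716797), 169.7342529296875)
 far [538.32837 366.64032] [-17.02038574 -41.13531494] -112.47809781671944
knob [555.16803777 405.60981776  31.        ]
square (array([ 663.2, -200. ]), array([118.8, 118.2]), 26.1)
round ((653.6812133789062, 223.4219207763672), (106.56983184814453, 106.77802276611328), 170.30662536621094)
bowl ((682.8857421875, 9.121284484863281), (87.35761260986328, 96.72004699707031), 97.058349609375)
timer (array([417.3, 310.2]), array([74.9, 81.5]), 11.1)
cup rim c [281.9 164.6]
```

```bash
python3 - <<'E'
from h import *
f=vision.grab_frame('scene'); 
b=(210,70,345,240)
def c2(x,y): return 180+(x+.5)/4-.5, 90+(y+.5)/4-.5
for n,z,ps in(('green',.091,[(245,382),(340,397),(325,450),(217,432)]),('square',.008,[(180,237),(316,237),(318,306),(173,306)]),('kraft',.118,[(375,88),(468,70),(495,95),(400,112)]),('cards',.013,[(521,253),(572,247),(617,295),(570,307)])):
    P=np.array([onz(f,*c2(*p),z)[:2]*1000 for p in ps]); print(n,P.mean(0).round(1),rect(P.astype(np.float32)))
b=(265,150,310,200); I=up(f,*b).astype(int)
print('cup rim pred',px(f,np.array([.470,-.107,.06])), 'left/right obs',c2(382,320),c2(466,320))
for a in range(0,360,45): print(px(f,np.array([.470+.031*np.cos(np.radians(a)),-.107+.031*np.sin(np.radians(a)),.06])).round(1),end=' ')
print('knob',px(f,np.array([.555,.4065,.031])))
# round coaster, lid
b=(135,210,205,260); I=up(f,*b).astype(int); print('round',cv2.fitEllipse(plane(f,big(I[...,0]-I[...,2]>40),b[0],b[1],.006)))
cv2.imwrite('pics/c4.png',np.hstack([cv2.resize(up(f,130,282,176,322)[...,::-1],(400,348)),cv2.resize(up(f,266,158,306,192)[...,::-1],(400,340))[:348] if 0 else cv2.resize(up(f,266,158,306,193)[...,::-1],(400,348))]))
E
```

```text
green [492.   83.2] (array([491.5,  83.1]), array([67.8, 57.4]), 11.2)
square [ 658.9 -199.4] (array([ 658.5, -199.7]), array([121. , 117.2]), 27.2)
kraft [ 568.3 -382.8] (array([ 568.6, -384.1]), array([102.2,  58.4]), 50.8)
cards [ 411.5 -308.7] (array([ 410.5, -308. ]), array([47.5, 93. ]), 42.9)
cup rim pred [284.97086618 170.28390243] left/right obs (275.125, 169.625) (296.125, 169.625)
[275.1 167.8] [275.1 172. ] [281.  175.4] [289.4 175.7] [295.  172.9] [294.6 168.6] [288.7 165.4] [280.8 165.1] knob [151.15121071 292.66775254]
round ((652.7118530273438, 222.84458923339844), (108.5880126953125, 111.40320587158203), 42.13542175292969)
```

View pics/c4.png

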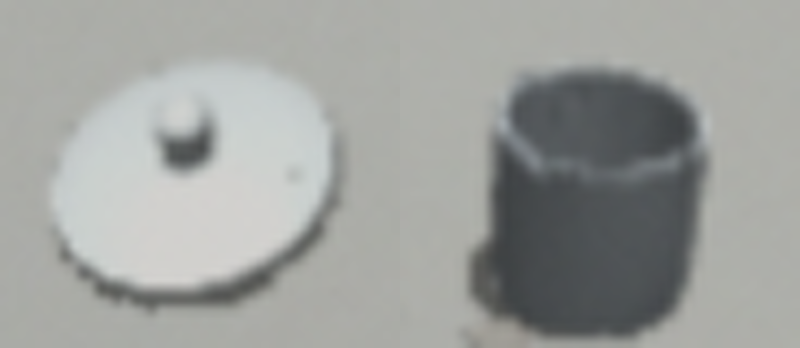

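```bash
cat > plan.py <<'E'
import sys, numpy as np
from scipy.spatial.transform import Rotation as Ro
from cell import r
def plan(x,y,z,th):
    s=r.get_state(); R=Ro.from_rotvec(s['ee_rot']); M=R.as_matrix()
    c=np.degrees(np.arctan2(M[1,1],M[0,1])); t=np.radians(th)
    yv=np.array([np.cos(t),np.sin(t),0]); zv=np.array([0,0,-1.]); T=np.c_[np.cross(yv,zv),yv,zv]
    rv=Ro.from_matrix(M.T@T).as_rotvec()
    sh=T.T@(np.array([x,y,z])-s['position'])
    print('t',round(s['clock'],2),'pos',(s['position']*1e3).round(1),'thy',c.round(1),'F',s['wrist_force'].round(1),'gap',round(s['finger_gap']*1e3,1),'grip',round(s['gripper_force'],1),'j7',s['joint_pos'][6].round(2))
    print('rot units',(rv/(np.pi/2)).round(3),'min rows',np.ceil(np.degrees(np.linalg.norm(rv))/10.7),'shift units',(sh/.3).round(3),'min rows',np.ceil(np.linalg.norm(sh)/.0625))
a=[float(v) for v in sys.argv[1:]]
for i in range(0,len(a),4): plan(*a[i:i+4])
E
python3 plan.py .470 -.107 .2 37
```

```text
t 0.4 pos [ 257.9 -677.4  231.2] thy -69.2 F [ 0.3 -0.8  0.7] gap 85.3 grip 0.0 j7 -0.03
rot units [-0.    -0.    -1.179] min rows 10.0 shift units [1.093 1.709 0.104] min rows 10.0
```

Request:
jog_arm(increments=[[0,0,0,0,0,-0.1],[0,0,0,0,0,-0.1],[0,0,0,0,0,-0.1],[0,0,0,0,0,-0.1],[0,0,0,0,0,-0.1],[0,0,0,0,0,-0.1],[0,0,0,0,0,-0.1],[0,0,0,0,0,-0.1],[0,0,0,0,0,-0.1],[0,0,0,0,0,-0.1],[0,0,0,0,0,-0.1],[0,0,0,0,0,-0.08]], claw=-1)

```text
clock: 1.9
position: [0.2577, -0.6776, 0.2312]
ee_rot: [-1.395, -2.815, 0.0]
wrist_force: [0.5, -0.4, -0.2]
finger_gap: 0.085
gripper_force: 0.0
```

Request:
jog_arm(increments=[[0.04,0.06,0,0,0,0],[0.08,0.122,0.01,0,0,0],[0.08,0.122,0.01,0,0,0],[0.08,0.122,0.01,0,0,0],[0.08,0.122,0.01,0,0,0],[0.08,0.122,0.01,0,0,0],[0.08,0.122,0.01,0,0,0],[0.08,0.122,0.01,0,0,0],[0.08,0.122,0.01,0,0,0],[0.08,0.122,0.01,0,0,0],[0.08,0.122,0.01,0,0,0],[0.08,0.122,0.01,0,0,0],[0.08,0.122,0,0,0,0],[0.06,0.12,0,0,0,0],[0.03,0.07,0,0,0,0],[0,0,0,0,0,0],[0,0,0,0,0,0]])

```text
clock: 4.03
position: [0.4707, -0.1079, 0.1982]
ee_rot: [-1.402, -2.811, 0.002]
wrist_force: [-0.9, 0.2, -0.3]
finger_gap: 0.0852
gripper_force: 0.0
```

```bash
python3 plan.py .470 -.107 .1 37 .470 -.107 .02 37
```

```text
t 4.03 pos [ 470.7 -107.9  198.2] thy 37.0 F [-0.9  0.2 -0.3] gap 85.2 grip 0.0 j7 0.45
rot units [-0.001  0.    -0.   ] min rows 1.0 shift units [ 0.004 -0.     0.327] min rows 2.0
t 4.03 pos [ 470.7 -107.9  198.2] thy 37.0 F [-0.9  0.2 -0.3] gap 85.2 grip 0.0 j7 0.45
rot units [-0.001  0.    -0.   ] min rows 1.0 shift units [ 0.004 -0.     0.594] min rows 3.0
```

Request:
jog_arm(increments=[[0,0,0.1,0,0,0],[0.002,0,0.14,0,0,0],[0.002,0,0.12,0,0,0],[0,0,0.1,0,0,0],[0,0,0.08,0,0,0],[0,0,0.054,0,0,0],[0,0,0,0,0,0],[0,0,0,0,0,0]])

```text
clock: 5.03
position: [0.4706, -0.1068, 0.0205]
ee_rot: [1.403, 2.811, -0.0]
wrist_force: [0.3, 0.2, -0.2]
finger_gap: 0.0853
gripper_force: 0.0
```

Request:
jog_arm(increments=[[0,0,0,0,0,0],[0,0,0,0,0,0],[0,0,0,0,0,0],[0,0,0,0,0,0],[0,0,0,0,0,0],[0,0,0,0,0,0],[0,0,0,0,0,0],[0,0,0,0,0,0]], claw=1, newtons=30)

```text
clock: 6.02
position: [0.4706, -0.1065, 0.021]
ee_rot: [1.401, 2.811, -0.001]
wrist_force: [-1.4, -0.6, 5.2]
finger_gap: 0.0607
gripper_force: 31.2
```

```bash
python3 plan.py .470 -.107 .15 37 .653 .223 .15 37; python3 -c "
from h import *
f=grab('scene');cv2.imwrite('pics/c5.png',cv2.resize(f['image'][60:260,150:420],None,fx=2.5,fy=2.5)[...,::-1])"
```

```text
t 6.03 pos [ 470.6 -106.5   21. ] thy 37.0 F [-1.4 -0.6  5.2] gap 60.7 grip 31.2 j7 0.18
rot units [-0.     0.001  0.   ] min rows 1.0 shift units [-0.    -0.003 -0.43 ] min rows 3.0
t 6.03 pos [ 470.6 -106.5   21. ] thy 37.0 F [-1.4 -0.6  5.2] gap 60.7 grip 31.2 j7 0.18
rot units [-0.     0.001  0.   ] min rows 1.0 shift units [ 0.511  1.147 -0.43 ] min rows 7.0
```

View pics/c5.png

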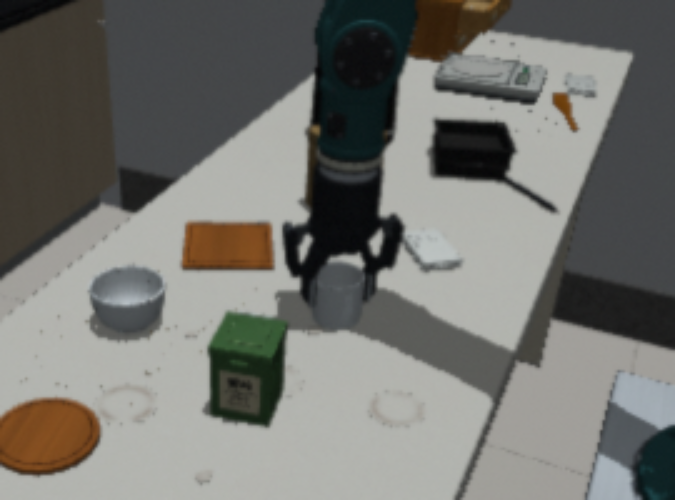

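Request:
jog_arm(increments=[[0,0,-0.03,0,0,0],[0,0,-0.1,0,0,0],[0,0,-0.12,0,0,0],[0,0,-0.12,0,0,0],[0,0,-0.1,0,0,0],[0,0,-0.03,0,0,0],[0.03,0.067,0,0,0,0],[0.05,0.11,0,0,0,0],[0.05,0.11,0,0,0,0],[0.05,0.11,0,0,0,0],[0.05,0.11,0,0,0,0],[0.05,0.11,0,0,0,0],[0.05,0.11,0,0,0,0],[0.05,0.12,0,0,0,0],[0.05,0.11,0,0,0,0],[0.05,0.11,0,0,0,0],[0.031,0.08,0,0,0,0],[0,0,0,0,0,0],[0,0,0,0,0,0]])

```text
clock: 8.45
position: [0.6519, 0.2223, 0.1688]
ee_rot: [-1.401, -2.811, 0.005]
wrist_force: [0.2, 0.1, -1.2]
finger_gap: 0.06
gripper_force: 33.2
```

```bash
python3 plan.py .653 .223 .031 37
```

```text
t 8.45 pos [651.9 222.3 168.8] thy 37.0 F [ 0.2  0.1 -1.2] gap 60.0 grip 33.2 j7 -0.09
rot units [-0.002  0.     0.   ] min rows 1.0 shift units [-0.001  0.004  0.459] min rows 3.0
```

Request:
jog_arm(increments=[[0,0.004,0.06,0,0,0],[0,0,0.1,0,0,0],[0,0,0.1,0,0,0],[0,0,0.1,0,0,0],[0,0,0.06,0,0,0],[0,0,0.03,0,0,0],[0,0,0.01,0,0,0],[0,0,0,0,0,0],[0,0,0,0,0,0]])

```text
clock: 9.57
position: [0.6546, 0.2249, 0.0331]
ee_rot: [1.4, 2.811, 0.002]
wrist_force: [1.2, -0.4, -0.9]
finger_gap: 0.0605
gripper_force: 33.2
```

Request:
jog_arm(increments=[[0,0,0.004,0,0,0],[0,0,0.003,0,0,0],[0,0,0,0,0,0]])

```text
clock: 9.95
position: [0.6538, 0.2245, 0.0299]
ee_rot: [-1.401, -2.812, 0.0]
wrist_force: [0.2, 0.1, -1.1]
finger_gap: 0.0606
gripper_force: 33.2
```

Request:
jog_arm(increments=[[0,-0.003,0.003,0,0,0],[0,0,0.003,0,0,0],[0,0,0,0,0,0]])

```text
clock: 10.32
position: [0.6534, 0.2242, 0.0291]
ee_rot: [1.4, 2.812, 0.0]
wrist_force: [-1.2, -0.5, 5.0]
finger_gap: 0.0602
gripper_force: 33.6
```

Request:
jog_arm(increments=[[0,0,0,0,0,0],[0,0,0,0,0,0],[0,0,0,0,0,0],[0,0,0,0,0,0],[0,0,0,0,0,0],[0,0,0,0,0,0],[0,0,-0.06,0,0,0],[0,0,-0.12,0,0,0],[0,0,-0.12,0,0,0],[0,0,-0.12,0,0,0],[0,0,-0.06,0,0,0],[0,0,0,0,0,0]], claw=-1)

```text
clock: 11.82
position: [0.654, 0.2245, 0.1741]
ee_rot: [1.4, 2.81, 0.004]
wrist_force: [-0.6, 0.3, 0.2]
finger_gap: 0.0854
gripper_force: 0.0
```

```bash
python3 plan.py .555 .4067 .17 37
```

```text
t 11.82 pos [654.  224.5 174.1] thy 37.0 F [-0.6  0.3  0.2] gap 85.4 grip 0.0 j7 -0.09
rot units [0.002 0.001 0.   ] min rows 1.0 shift units [0.684 0.102 0.014] min rows 4.0
```

Request:
jog_arm(increments=[[0.05,0.008,0,0,0,0],[0.12,0.018,0.004,0,0,0],[0.12,0.018,0.005,0,0,0],[0.12,0.018,0.005,0,0,0],[0.12,0.018,0,0,0,0],[0.1,0.014,0,0,0,0],[0.054,0.008,0,0,0,0],[0,0,0,0,0,0],[0,0,0,0,0,0]])

```text
clock: 12.95
position: [0.5549, 0.4044, 0.1673]
ee_rot: [1.403, 2.81, -0.003]
wrist_force: [-0.6, -0.2, 0.5]
finger_gap: 0.0853
gripper_force: 0.0
```

```bash
cat > m3.py <<'E'
from h import *
f=grab('top'); g=grab('scene')
cv2.imwrite('pics/c6.png',np.vstack([cv2.resize(g['image'][180:330,90:290],(600,300+0),interpolation=cv2.INTER_CUBIC)[...,::-1] if 0 else np.hstack([cv2.resize(up(g,130,200,210,260),(400,300)),cv2.resize(up(f,150,135,218,186),(400,300))])[...,::-1]]))
b=(160,140,204,190); I=up(f,*b).astype(int)
sat=I[...,0]-I[...,2]
m=(sat<12).astype(np.uint8); c=big(sat>25); n=np.zeros_like(m); cv2.drawContours(n,[cv2.convexHull(c)],-1,1,-1); n=cv2.erode(n,np.ones((5,5)))
m=cv2.morphologyEx(m*n,cv2.MORPH_OPEN,cv2.getStructuringElement(cv2.MORPH_ELLIPSE,(41,41)))
print(cv2.fitEllipse(plane(f,big(m),b[0],b[1],.068)))
E
python3 m3.py; python3 plan.py .555 .4067 .02 37
```

```text
((645.664306640625, 215.38783264160156), (53.900550842285156, 67.322265625), 160.8130340576172)
t 13.05 pos [555.3 404.1 167.6] thy 36.9 F [-0.3  0.6 -0.4] gap 85.7 grip 0.0 j7 -0.39
rot units [-0.     0.001 -0.001] min rows 1.0 shift units [0.007 0.004 0.492] min rows 3.0
```

View pics/c6.png

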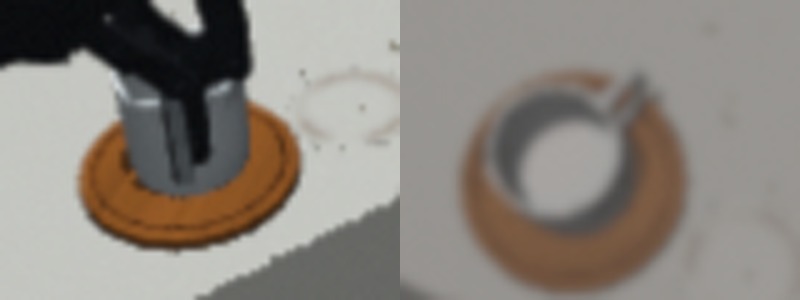

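The scene pane shows the cup upright on the coaster (base about (185,180)). The top pane shows the rim's outer circle at x 485–635, y 85–220, with a bright floor and the handle at upper right.

```bash
python3 -c "
from h import *
f=grab('top')
print(onz(f,150+160/5.88-.5,135+152.5/5.88-.5,.068))
for a in range(0,360,30):
  p=px(f,np.array([.653+.031*np.cos(np.radians(a)),.223+.031*np.sin(np.radians(a)),.068])); print(((p+.5-[150,135])*5.88+[400,0]).round(),end=' ')
"
```

```text
[0.65271402 0.2172735  0.068     ]
[548.  86.] [514.  96.] [489. 121.] [479. 154.] [488. 187.] [513. 211.] [547. 219.] [581. 209.] [606. 184.] [615. 150.] [607. 118.] [582.  94.]
```

Request:
jog_arm(increments=[[0.007,0.004,0.08,0,0,0],[0,0,0.12,0,0,0],[0,0,0.12,0,0,0],[0,0,0.08,0,0,0],[0,0,0.05,0,0,0],[0,0,0.03,0,0,0],[0,0,0.014,0,0,0],[0,0,0,0,0,0],[0,0,0,0,0,0]])

```text
clock: 14.22
position: [0.5541, 0.4091, 0.0206]
ee_rot: [1.4, 2.812, 0.002]
wrist_force: [0.8, 0.3, -0.7]
finger_gap: 0.085
gripper_force: 0.0
```

```bash
python3 plan.py .555 .4067 .017 37; python3 -c "
from h import *
g=grab('scene'); f=grab('top')
cv2.imwrite('pics/c7.png',np.hstack([cv2.resize(up(g,110,250,190,320),(400,350)),cv2.resize(up(f,150,135,218,195),(397,350))])[...,::-1])"
```

```text
t 14.22 pos [554.1 409.1  20.6] thy 37.0 F [ 0.8  0.3 -0.7] gap 85.0 grip 0.0 j7 -0.49
rot units [ 0.001 -0.     0.001] min rows 1.0 shift units [-0.008 -0.002  0.012] min rows 1.0
```

View pics/c7.png

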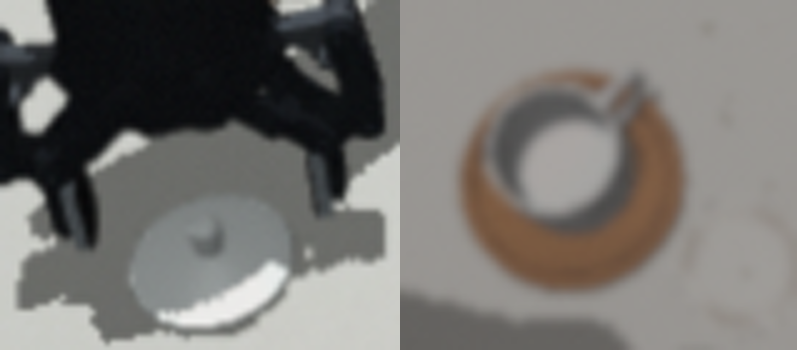

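The left pane shows the open fingers straddling the lid, with the knob at (207,235) between them. The right pane shows the cup's rim at about x 487–625, y 85–215, close to what was predicted.

Request:
jog_arm(increments=[[-0.006,-0.002,0.012,0,0,0],[0,0,0,0,0,0],[0,0,0,0,0,0],[0,0,0,0,0,0],[0,0,0,0,0,0],[0,0,0,0,0,0],[0,0,0,0,0,0],[0,0,0,0,0,0],[0,0,0,0,0,0],[0,0,0,0,0,0],[0,0,0,0,0,0],[0,0,0,0,0,0]], claw=1, newtons=25)

```text
clock: 15.82
position: [0.5544, 0.407, 0.0163]
ee_rot: [1.401, 2.812, 0.001]
wrist_force: [0.2, 0.9, 1.5]
finger_gap: 0.0112
gripper_force: 24.4
```

```bash
python3 plan.py .653 .223 .2 37
```

```text
t 15.82 pos [554.4 407.   16.3] thy 37.0 F [0.2 0.9 1.5] gap 11.2 grip 24.4 j7 -0.49
rot units [ 0.    -0.     0.001] min rows 1.0 shift units [-0.688 -0.107 -0.612] min rows 5.0
```

Request:
jog_arm(increments=[[0,0,-0.03,0,0,0],[0,0,-0.08,0,0,0],[0,0,-0.12,0,0,0],[0,0,-0.12,0,0,0],[0,0,-0.08,0,0,0],[0,0,-0.04,0,0,0],[-0.05,-0.008,0,0,0,0],[-0.09,-0.014,0,0,0,0],[-0.1,-0.015,0,0,0,0],[-0.1,-0.015,0,0,0,0],[-0.1,-0.015,0,0,0,0],[-0.1,-0.015,0,0,0,0],[-0.09,-0.015,0,0,0,0],[-0.056,-0.01,0,0,0,0],[0,0,0,0,0,0],[0,0,0,0,0,0],[0,0,0,0,0,0]])

```text
clock: 17.95
position: [0.6517, 0.2252, 0.1574]
ee_rot: [-1.396, -2.813, -0.001]
wrist_force: [-0.0, 0.6, -0.7]
finger_gap: 0.011
gripper_force: 24.4
```

```bash
python3 plan.py .653 .223 .085 37;  python3 -c "
from h import *
g=grab('scene'); 
cv2.imwrite('pics/c8.png',cv2.resize(g['image'][140:270,110:240],(600,600),interpolation=cv2.INTER_CUBIC)[...,::-1])"
```

```text
t 17.95 pos [651.7 225.2 157.4] thy 37.2 F [-0.   0.6 -0.7] gap 11.0 grip 24.4 j7 -0.1
rot units [ 0.    -0.001  0.002] min rows 1.0 shift units [-0.009 -0.001  0.241] min rows 2.0
```

View pics/c8.png

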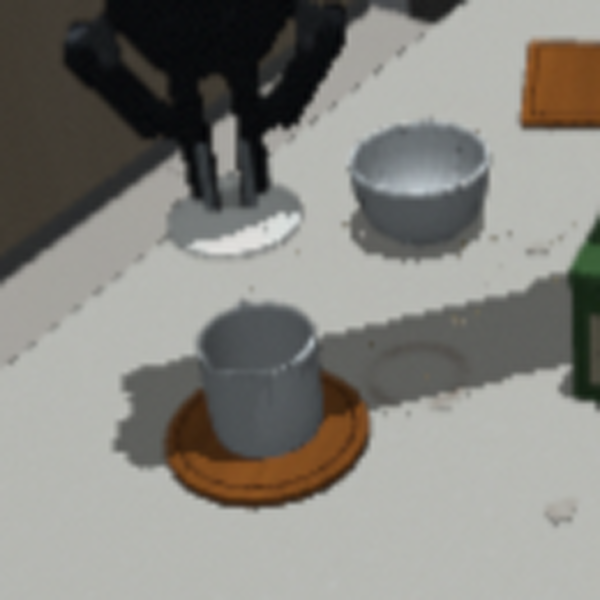

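The lid hangs level at about (235,218). The cup stands on the coaster with its rim ellipse from (198,345) to (320,345), centre about (259,341).

```bash
python3 -c "
from h import *
f=grab('scene')
print(onz(f,110+259.5/4.615-.5,140+341/4.615-.5,.068), (px(f,np.array([.6535,.224,.068]))+.5-[110,140])*4.615)
for a in range(0,360,30):
  p=px(f,np.array([.6535+.031*np.cos(np.radians(a)),.224+.031*np.sin(np.radians(a)),.068])); print(((p+.5-[110,140])*4.615).round(),end=' ')
print('lid',(px(f,np.array([.6517,.2252,.151]))+.5-[110,140])*4.615)
"; python3 plan.py .6535 .224 .083 37
```

```text
[0.65016811 0.22136588 0.068     ] [251.23222216 342.00157826]
[203. 325.] [191. 344.] [195. 363.] [214. 376.] [244. 380.] [276. 374.] [300. 359.] [311. 340.] [306. 322.] [286. 310.] [258. 306.] [228. 312.] lid [231.92256098 211.95406828]
t 18.05 pos [652.  224.7 157.3] thy 37.2 F [-0.1 -0.1 -0.2] gap 11.4 grip 24.4 j7 -0.1
rot units [ 0.    -0.     0.002] min rows 1.0 shift units [-0.005  0.003  0.248] min rows 2.0
```

Request:
jog_arm(increments=[[-0.006,-0.002,0.06,0,0,0],[0,0,0.08,0,0,0],[0,0,0.06,0,0,0],[0,0,0.03,0,0,0],[0,0,0.01,0,0,0],[0,0,0,0,0,0],[0,0,0,0,0,0]])

```text
clock: 18.92
position: [0.6538, 0.2218, 0.086]
ee_rot: [1.4, 2.811, 0.002]
wrist_force: [1.0, 0.8, 0.9]
finger_gap: 0.0112
gripper_force: 24.4
```

Request:
jog_arm(increments=[[0,0,0.006,0,0,0],[0,0,0.005,0,0,0],[0,0,0,0,0,0],[0,0,0,0,0,0]])

```text
clock: 19.42
position: [0.6532, 0.2214, 0.0818]
ee_rot: [-1.401, -2.812, 0.0]
wrist_force: [0.5, 0.0, -0.1]
finger_gap: 0.0114
gripper_force: 24.4
```

Request:
jog_arm(increments=[[0,0.001,0.006,0,0,0],[0,0,0.004,0,0,0],[0,0,0,0,0,0],[0,0,0,0,0,0]])

```text
clock: 19.92
position: [0.6535, 0.2215, 0.0788]
ee_rot: [-1.401, -2.812, 0.0]
wrist_force: [0.2, -0.6, -0.4]
finger_gap: 0.0112
gripper_force: 24.4
```

Request:
jog_arm(increments=[[0,0,0.003,0,0,0],[0,0,0.002,0,0,0],[0,0,0,0,0,0],[0,0,0,0,0,0]])

```text
clock: 20.42
position: [0.6538, 0.2215, 0.0782]
ee_rot: [1.401, 2.811, -0.0]
wrist_force: [-0.7, -1.1, 5.6]
finger_gap: 0.0112
gripper_force: 24.8
```

Request:
jog_arm(increments=[[0,0,0,0,0,0],[0,0,0,0,0,0],[0,0,0,0,0,0],[0,0,0,0,0,0],[0,0,0,0,0,0],[0,0,0,0,0,0],[0,0,0,0,0,0],[0,0,0,0,0,0],[0,0,-0.05,0,0,0],[0,0,-0.12,0,0,0],[0,0,-0.15,0,0,0],[0,0,-0.15,0,0,0],[0,0,-0.1,0,0,0],[0,0,0,0,0,0]], claw=-1)

```text
clock: 22.18
position: [0.6552, 0.223, 0.2528]
ee_rot: [1.398, 2.808, 0.009]
wrist_force: [0.8, 0.2, -0.4]
finger_gap: 0.085
gripper_force: 0.0
```

```bash
python3 plan.py .5705 -.386 .22 -39.5
```

```text
t 22.18 pos [655.2 223.  252.8] thy 37.0 F [ 0.8  0.2 -0.4] gap 85.0 grip 0.0 j7 -0.05
rot units [ 0.005 -0.002  0.851] min rows 8.0 shift units [-1.746  1.073  0.109] min rows 10.0
```

Request:
jog_arm(increments=[[0,0,0,0,0,0.05],[0,0,0,0,0,0.1],[0,0,0,0,0,0.1],[0,0,0,0,0,0.1],[0,0,0,0,0,0.1],[0,0,0,0,0,0.1],[0,0,0,0,0,0.1],[0,0,0,0,0,0.1],[0,0,0,0,0,0.06],[0,0,0,0,0,0.04],[0,0,0,0,0,0]])

```text
clock: 23.55
position: [0.6527, 0.2214, 0.2473]
ee_rot: [2.84, 1.342, -0.003]
wrist_force: [-0.7, -0.6, 0.4]
finger_gap: 0.0854
gripper_force: 0.0
```

Request:
jog_arm(increments=[[-0.065,0.04,0,0,0,0],[-0.13,0.08,0,0,0,0],[-0.13,0.08,0,0,0,0],[-0.13,0.08,0,0,0,0],[-0.13,0.08,0,0,0,0],[-0.13,0.08,0,0,0,0],[-0.13,0.08,0,0,0,0],[-0.13,0.08,0,0,0,0],[-0.13,0.08,0,0,0,0],[-0.13,0.08,0,0,0,0],[-0.13,0.08,0,0,0,0],[-0.13,0.08,0,0,0,0],[-0.13,0.08,0,0,0,0],[-0.065,0.04,0,0,0,0],[-0.056,0.033,0,0,0,0],[0,0,0,0,0,0],[0,0,0,0,0,0]])

```text
clock: 25.68
position: [0.57, -0.3851, 0.2483]
ee_rot: [-2.838, -1.344, -0.001]
wrist_force: [1.0, 0.4, 0.0]
finger_gap: 0.0852
gripper_force: 0.0
```

```bash
python3 plan.py .5705 -.386 .085 -39.5; python3 -c "
from h import *
g=grab('scene'); f=grab('top'); print((px(g,np.array([.653,.222,.093])))) 
cv2.imwrite('pics/c9.png',np.hstack([cv2.resize(up(g,130,195,210,260),(400,325)),cv2.resize(up(f,150,135,218,190),(400,325))])[...,::-1])"
```

```text
t 25.68 pos [ 570.  -385.1  248.3] thy -39.3 F [1.  0.4 0. ] gap 85.2 grip 0.0 j7 -0.23
rot units [-0.001 -0.001  0.002] min rows 1.0 shift units [-0.001  0.003  0.544] min rows 3.0
[163.31818862 204.92368702]
```

View pics/c9.png

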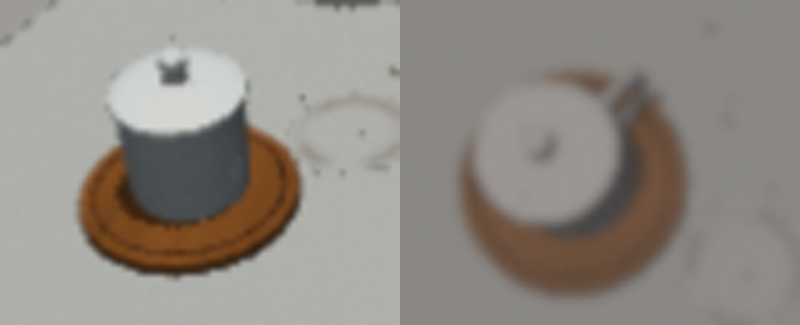

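The lid sits level on the cup with its knob up (173,65), and the cup looks centred on the coaster. Next is the kraft tin.

Request:
jog_arm(increments=[[-0.001,0.003,0.08,0,0,0.002],[0,0,0.12,0,0,0],[0,0,0.12,0,0,0],[0,0,0.1,0,0,0],[0,0,0.08,0,0,0],[0,0,0.05,0,0,0],[0,0,0.025,0,0,0],[0,0,0,0,0,0],[0,0,0,0,0,0]])

```text
clock: 26.9
position: [0.5704, -0.3885, 0.0769]
ee_rot: [2.842, 1.336, 0.001]
wrist_force: [-0.3, -0.3, -0.1]
finger_gap: 0.0856
gripper_force: 0.0
```

Request:
jog_arm(increments=[[0,0,0,0,0,0],[0,0,0,0,0,0],[0,0,0,0,0,0],[0,0,0,0,0,0],[0,0,0,0,0,0],[0,0,0,0,0,0],[0,0,0,0,0,0],[0,0,0,0,0,0]], claw=1, newtons=40)

```text
clock: 27.9
position: [0.5705, -0.3888, 0.077]
ee_rot: [2.841, 1.336, 0.002]
wrist_force: [0.3, -0.6, 6.0]
finger_gap: 0.0615
gripper_force: 44.2
```

```bash
python3 plan.py .5705 -.386 .075 -39.5 .661 -.199 .12 -63.5
```

```text
t 27.9 pos [ 570.5 -388.8   77. ] thy -39.6 F [ 0.3 -0.6  6. ] gap 61.5 grip 44.2 j7 -0.26
rot units [ 0.001 -0.    -0.002] min rows 1.0 shift units [ 0.007 -0.006  0.007] min rows 1.0
t 27.9 pos [ 570.5 -388.8   77. ] thy -39.6 F [ 0.3 -0.6  6. ] gap 61.5 grip 44.2 j7 -0.26
rot units [ 0.001 -0.     0.265] min rows 3.0 shift units [ 0.552 -0.432 -0.143] min rows 4.0
```

Request:
jog_arm(increments=[[0,0,-0.03,0,0,0],[0,0,-0.07,0,0,0],[0,0,-0.07,0,0,0],[0,0,-0.03,0,0,0],[0,0,0,0,0,0.04],[0,0,0,0,0,0.07],[0,0,0,0,0,0.08],[0,0,0,0,0,0.05],[0,0,0,0,0,0.025],[0,0,0,0,0,0],[0,0,0,0,0,0]])

```text
clock: 29.28
position: [0.5696, -0.3882, 0.136]
ee_rot: [-3.058, -0.721, 0.0]
wrist_force: [-0.3, -0.2, -1.2]
finger_gap: 0.0618
gripper_force: 43.6
```

```bash
python3 plan.py .6614 -.2006 .12 -63.5
```

```text
t 29.27 pos [ 569.6 -388.2  136. ] thy -63.4 F [-0.3 -0.2 -1.2] gap 61.8 grip 43.6 j7 -0.58
rot units [-0.    -0.     0.001] min rows 1.0 shift units [ 0.553 -0.423  0.053] min rows 4.0
```

Request:
jog_arm(increments=[[0.03,-0.023,0,0,0,0],[0.07,-0.055,0,0,0,0],[0.09,-0.07,0,0,0,0],[0.09,-0.07,0,0,0,0],[0.09,-0.07,0,0,0,0],[0.09,-0.07,0,0,0,0],[0.06,-0.045,0,0,0,0],[0.033,-0.02,0,0,0,0],[0,0,0,0,0,0],[0,0,0,0,0,0]])

```text
clock: 30.52
position: [0.6606, -0.2027, 0.1358]
ee_rot: [3.058, 0.717, -0.002]
wrist_force: [-0.3, -0.3, -1.2]
finger_gap: 0.062
gripper_force: 43.6
```

```bash
python3 plan.py .6614 -.2006 .085 -63.5
```

```text
t 30.52 pos [ 660.6 -202.7  135.8] thy -63.6 F [-0.3 -0.3 -1.2] gap 62.0 grip 43.6 j7 -0.87
rot units [ 0.001  0.001 -0.001] min rows 1.0 shift units [ 0.006 -0.005  0.169] min rows 1.0
```

Request:
jog_arm(increments=[[0.006,-0.005,0.04,0,0,0],[0,0,0.06,0,0,0],[0,0,0.04,0,0,0],[0,0,0.02,0,0,0],[0,0,0,0,0,0],[0,0,0,0,0,0]])

```text
clock: 31.28
position: [0.6629, -0.1985, 0.0883]
ee_rot: [3.057, 0.72, 0.001]
wrist_force: [0.2, -0.8, -1.5]
finger_gap: 0.0618
gripper_force: 43.6
```

```bash
python3 plan.py .6614 -.2006 .085 -63.5
```

```text
t 31.27 pos [ 662.9 -198.5   88.3] thy -63.5 F [ 0.2 -0.8 -1.5] gap 61.8 grip 43.6 j7 -0.87
rot units [ 0. -0.  0.] min rows 1.0 shift units [-0.008  0.004  0.011] min rows 1.0
```

Request:
jog_arm(increments=[[-0.006,0.003,0.004,0,0,0],[0,0,0.005,0,0,0],[0,0,0.003,0,0,0],[0,0,0,0,0,0],[0,0,0,0,0,0]])

```text
clock: 31.9
position: [0.6612, -0.2003, 0.0849]
ee_rot: [3.058, 0.72, 0.0]
wrist_force: [-1.4, 0.0, 3.9]
finger_gap: 0.0619
gripper_force: 44.0
```

Contact is made exactly at the expected height (0.077 + 0.008). I'll release and go up.

Request:
jog_arm(increments=[[0,0,0,0,0,0],[0,0,0,0,0,0],[0,0,0,0,0,0],[0,0,0,0,0,0],[0,0,0,0,0,0],[0,0,0,0,0,0],[0,0,-0.05,0,0,0],[0,0,-0.12,0,0,0],[0,0,-0.15,0,0,0],[0,0,-0.12,0,0,0],[0,0,-0.06,0,0,0],[0,0,0,0,0,0]], claw=-1)

```text
clock: 33.4
position: [0.662, -0.2003, 0.236]
ee_rot: [3.056, 0.72, 0.004]
wrist_force: [0.7, 0.3, 0.3]
finger_gap: 0.0853
gripper_force: 0.0
```

```bash
python3 plan.py .495 .0845 .235 10
```

```text
t 33.4 pos [ 662.  -200.3  236. ] thy -63.5 F [0.7 0.3 0.3] gap 85.3 grip 0.0 j7 -0.87
rot units [ 0.002 -0.    -0.817] min rows 7.0 shift units [ 1.031 -0.383  0.003] min rows 6.0
```

Request:
jog_arm(increments=[[0,0,0,0,0,-0.05],[0,0,0,0,0,-0.1],[0,0,0,0,0,-0.1],[0,0,0,0,0,-0.1],[0,0,0,0,0,-0.1],[0,0,0,0,0,-0.1],[0,0,0,0,0,-0.1],[0,0,0,0,0,-0.1],[0,0,0,0,0,-0.067],[0,0,0,0,0,0]])

```text
clock: 34.65
position: [0.66, -0.1998, 0.232]
ee_rot: [-2.017, -2.403, 0.002]
wrist_force: [-0.7, 0.1, 0.4]
finger_gap: 0.0853
gripper_force: 0.0
```

Request:
jog_arm(increments=[[0.05,-0.018,0,0,0,0],[0.1,-0.037,0,0,0,0],[0.13,-0.048,0,0,0,0],[0.13,-0.048,0,0,0,0],[0.13,-0.048,0,0,0,0],[0.13,-0.048,0,0,0,0],[0.13,-0.048,0,0,0,0],[0.11,-0.043,0,0,0,0],[0.08,-0.03,0,0,0,0],[0.041,-0.015,0,0,0,0],[0,0,0,0,0,0],[0,0,0,0,0,0]])

```text
clock: 36.15
position: [0.4947, 0.0835, 0.2342]
ee_rot: [2.02, 2.405, -0.0]
wrist_force: [-0.3, 0.5, -0.7]
finger_gap: 0.0853
gripper_force: 0.0
```

```bash
python3 plan.py .495 .0845 .066 10; cat > m4.py <<'E'
from h import *
f=grab('top'); g=grab('scene')
b=(305,135,360,190); I=up(f,*b).astype(int); sat=I[...,0]-I[...,2]
print('coaster sees',rect(plane(f,big(sat>25),b[0],b[1],.008)))
cv2.imwrite('pics/c10.png',np.hstack([cv2.resize(up(g,205,105,275,175),(400,400)),cv2.resize(up(f,295,125,365,195),(400,400))])[...,::-1])
for a,n in((f,'top'),(g,'scene')):
    o=[295,125] if n=='top' else [205,105]
    for z,hx,hy in((.126,.031,.0485),(.008,.06,.06)):
        c,s=np.cos(np.radians(26.5)),np.sin(np.radians(26.5)); C=np.array([.6625,-.200])
        print(n,z,[((px(a,np.array([*(C+np.array([c,s])*i*hy+np.array([s,-c])*j*hx),z]))+.5-o)*400/70+([400,0] if n=='top' else 0)).round().tolist() for i,j in((1,1),(1,-1),(-1,-1),(-1,1))])
E
python3 m4.py
```

```text
t 36.15 pos [494.7  83.5 234.2] thy 9.9 F [-0.3  0.5 -0.7] gap 85.3 grip 0.0 j7 -0.28
rot units [ 0.     0.    -0.001] min rows 1.0 shift units [0.003 0.002 0.561] min rows 3.0
coaster sees (array([ 670.6, -201.6]), array([130.9, 129.1]), 26.0)
top 0.126 [[652.0, 2.0], [530.0, 65.0], [639.0, 255.0], [763.0, 190.0]]
top 0.008 [[646.0, 35.0], [434.0, 145.0], [553.0, 357.0], [768.0, 244.0]]
scene 0.126 [[121.0, 91.0], [116.0, 137.0], [294.0, 139.0], [291.0, 92.0]]
scene 0.008 [[109.0, 250.0], [99.0, 351.0], [311.0, 352.0], [304.0, 251.0]]
```

View pics/c10.png

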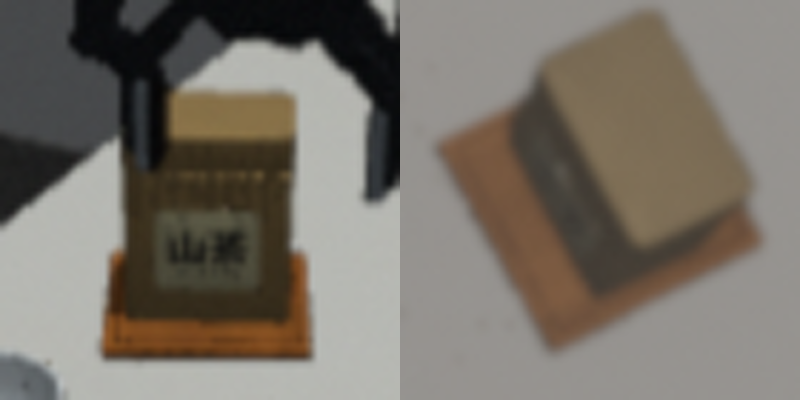

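The kraft tin stands centred on the coaster: its top's corners are near (655,8), (543,65), (640,250), (752,190) in the right pane, against predicted (652,2), (530,65), (639,255), (763,190).

Request:
jog_arm(increments=[[0.003,0.002,0.08,0,0,0],[0,0,0.12,0,0,0],[0,0,0.12,0,0,0],[0,0,0.1,0,0,0],[0,0,0.08,0,0,0],[0,0,0.04,0,0,0],[0,0,0.02,0,0,0],[0,0,0,0,0,0],[0,0,0,0,0,0]])

```text
clock: 37.38
position: [0.4952, 0.0856, 0.067]
ee_rot: [2.018, 2.407, 0.002]
wrist_force: [-0.7, 0.9, 0.2]
finger_gap: 0.0855
gripper_force: 0.0
```

```bash
python3 plan.py .495 .0845 .066 10
```

```text
t 37.38 pos [495.2  85.6  67. ] thy 10.0 F [-0.7  0.9  0.2] gap 85.5 grip 0.0 j7 -0.46
rot units [ 0.001 -0.     0.   ] min rows 1.0 shift units [-0.003 -0.001  0.003] min rows 1.0
```

Request:
jog_arm(increments=[[-0.003,0,0.002,0,0,0],[0,0,0,0,0,0],[0,0,0,0,0,0],[0,0,0,0,0,0],[0,0,0,0,0,0],[0,0,0,0,0,0],[0,0,0,0,0,0],[0,0,0,0,0,0]], claw=1, newtons=40)

```text
clock: 38.38
position: [0.4955, 0.0846, 0.0665]
ee_rot: [2.018, 2.406, 0.002]
wrist_force: [-0.9, 0.3, 6.6]
finger_gap: 0.0651
gripper_force: 43.9
```

Request:
jog_arm(increments=[[0,0,-0.04,0,0,0],[0,0,-0.1,0,0,0],[0,0,-0.12,0,0,0],[0,0,-0.12,0,0,0],[0,0,-0.12,0,0,0],[0,0,-0.07,0,0,0],[0,0,-0.03,0,0,0],[0,0,0,0,0,-0.04],[0,0,0,0,0,-0.07],[0,0,0,0,0,-0.05],[0,0,0,0,0,-0.023],[0,0,0,0,0,0],[0,0,0,0,0,0]])

```text
clock: 40.0
position: [0.4945, 0.0845, 0.2455]
ee_rot: [-1.653, -2.671, 0.001]
wrist_force: [0.9, -0.2, -0.6]
finger_gap: 0.065
gripper_force: 45.4
```

```bash
python3 plan.py .6623 -.1997 .245 26.5
```

```text
t 40.0 pos [494.5  84.5 245.5] thy 26.5 F [ 0.9 -0.2 -0.6] gap 65.0 grip 45.4 j7 -0.02
rot units [-0. -0. -0.] min rows 1.0 shift units [-1.097  0.078  0.002] min rows 6.0
```

Request:
jog_arm(increments=[[-0.04,0.003,0,0,0,0],[-0.08,0.006,0,0,0,0],[-0.11,0.008,0,0,0,0],[-0.12,0.008,0,0,0,0],[-0.12,0.008,0,0,0,0],[-0.12,0.008,0,0,0,0],[-0.12,0.008,0,0,0,0],[-0.12,0.008,0,0,0,0],[-0.11,0.008,0,0,0,0],[-0.08,0.007,0,0,0,0],[-0.05,0.004,0,0,0,0],[-0.027,0.002,0,0,0,0],[0,0,0,0,0,0],[0,0,0,0,0,0],[0,0,0,0,0,0]])

```text
clock: 41.88
position: [0.6624, -0.1983, 0.2459]
ee_rot: [-1.651, -2.673, -0.0]
wrist_force: [-0.0, -0.2, -0.5]
finger_gap: 0.0648
gripper_force: 45.4
```

```bash
python3 plan.py .6623 -.1997 .1925 26.5
```

```text
t 41.88 pos [ 662.4 -198.3  245.9] thy 26.6 F [-0.  -0.2 -0.5] gap 64.8 grip 45.4 j7 0.47
rot units [-0.    -0.     0.001] min rows 1.0 shift units [-0.004 -0.002  0.178] min rows 1.0
```

Green's underside should touch at TCP = 0.0665 + 0.126 = 0.1925.

Request:
jog_arm(increments=[[-0.004,-0.002,0.04,0,0,0],[0,0,0.06,0,0,0],[0,0,0.04,0,0,0],[0,0,0.02,0,0,0],[0,0,0.008,0,0,0],[0,0,0,0,0,0],[0,0,0,0,0,0]])

```text
clock: 42.75
position: [0.663, -0.2008, 0.1959]
ee_rot: [1.652, 2.671, 0.001]
wrist_force: [0.1, 0.2, -2.2]
finger_gap: 0.0648
gripper_force: 45.4
```

```bash
python3 plan.py .6623 -.1997 .192 26.5
```

```text
t 42.75 pos [ 663.  -200.8  195.9] thy 26.5 F [ 0.1  0.2 -2.2] gap 64.8 grip 45.4 j7 0.45
rot units [0.001 0.    0.   ] min rows 1.0 shift units [ 0.004 -0.     0.013] min rows 1.0
```

Request:
jog_arm(increments=[[0.003,0,0.005,0,0,0],[0,0,0.004,0,0,0],[0,0,0.003,0,0,0],[0,0,0,0,0,0],[0,0,0,0,0,0]])

```text
clock: 43.38
position: [0.6623, -0.2, 0.1925]
ee_rot: [1.653, 2.671, -0.0]
wrist_force: [-0.9, 0.8, 5.9]
finger_gap: 0.0649
gripper_force: 46.2
```

Request:
jog_arm(increments=[[0,0,0,0,0,0],[0,0,0,0,0,0],[0,0,0,0,0,0],[0,0,0,0,0,0],[0,0,0,0,0,0],[0,0,0,0,0,0],[0,0,-0.04,0,0,0],[0,0,-0.1,0,0,0],[0,0,-0.12,0,0,0],[0,0,-0.08,0,0,0],[0,0,-0.03,0,0,0],[0,0,0,0,0,0]], claw=-1)

```text
clock: 44.88
position: [0.6623, -0.2, 0.3033]
ee_rot: [1.652, 2.671, 0.0]
wrist_force: [0.0, 0.8, -0.6]
finger_gap: 0.0852
gripper_force: 0.0
```

```bash
python3 plan.py .4138 -.3094 .2 40
```

```text
t 44.88 pos [ 662.3 -200.   303.3] thy 26.5 F [ 0.   0.8 -0.6] gap 85.2 grip 0.0 j7 0.49
rot units [ 0.     0.001 -0.15 ] min rows 2.0 shift units [ 0.253 -0.869  0.344] min rows 5.0
```

Request:
jog_arm(increments=[[0,0,0,0,0,-0.05],[0,0,0,0,0,-0.06],[0,0,0,0,0,-0.04],[0.015,-0.05,0,0,0,0],[0.03,-0.11,0,0,0,0],[0.035,-0.12,0,0,0,0],[0.035,-0.12,0,0,0,0],[0.035,-0.12,0,0,0,0],[0.035,-0.12,0,0,0,0],[0.035,-0.11,0.06,0,0,0],[0.02,-0.08,0.09,0,0,0],[0.013,-0.039,0.1,0,0,0],[0,0,0.09,0,0,0],[0,0,0,0,0,0],[0,0,0,0,0,0]])

```text
clock: 46.75
position: [0.4138, -0.3096, 0.2013]
ee_rot: [1.328, 2.846, -0.0]
wrist_force: [-0.2, -0.4, -0.3]
finger_gap: 0.0856
gripper_force: 0.0
```

```bash
python3 plan.py .4138 -.3094 .0 40; sed -i 's/\.126,.031,.0485/.217,.036,.033/; s/c10/c11/; s/205,105,275,175/205,60,275,170/; s/205,105\]/205,60]/;s/295,125,365,195/300,105,370,215/;s/295,125\]/300,105]/;s/(400,400)/(381,600)/g; s/400\/70/600\/110/;s/\[400,0\]/[381,0]/' m4.py; python3 m4.py
```

```text
t 46.75 pos [ 413.8 -309.6  201.3] thy 40.0 F [-0.2 -0.4 -0.3] gap 85.6 grip 0.0 j7 0.99
rot units [ 0.  0. -0.] min rows 1.0 shift units [0.001 0.    0.671] min rows 4.0
coaster sees (array([ 665. , -203.9]), array([118.6, 127.4]), 26.1)
top 0.217 [[665.0, 65.0], [516.0, 142.0], [594.0, 276.0], [744.0, 198.0]]
top 0.008 [[589.0, 142.0], [386.0, 248.0], [500.0, 450.0], [705.0, 342.0]]
scene 0.217 [[139.0, 181.0], [135.0, 227.0], [257.0, 228.0], [255.0, 182.0]]
scene 0.008 [[104.0, 484.0], [94.0, 580.0], [296.0, 582.0], [290.0, 485.0]]
```

View pics/c11.png

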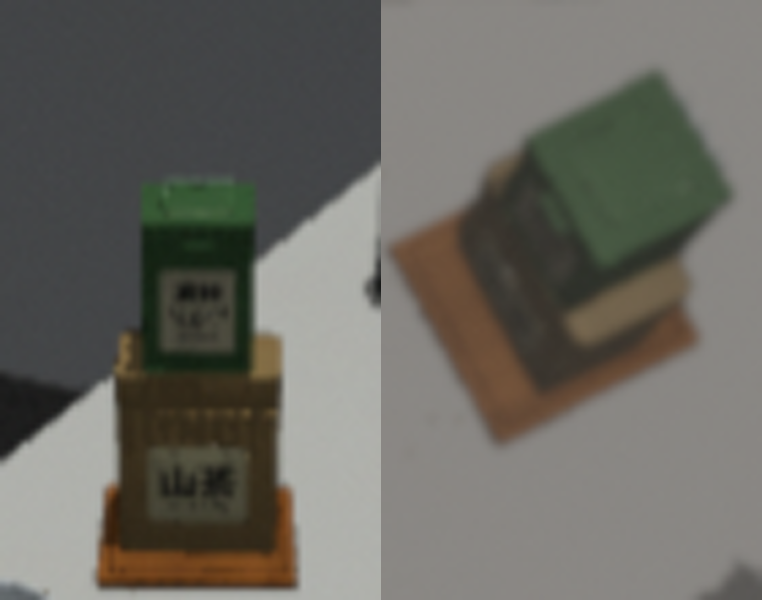

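The stack is right so far: the green tin is upright on the kraft tin with its top centred at about (631,169), against predicted (630,170). In the left pane the two tins' centre lines agree (197 and 198).

Request:
jog_arm(increments=[[0,0,0.08,0,0,0],[0,0,0.14,0,0,0],[0,0,0.14,0,0,0],[0,0,0.12,0,0,0],[0,0,0.09,0,0,0],[0,0,0.05,0,0,0],[0,0,0.03,0,0,0],[0,0,0.012,0,0,0],[0,0,0,0,0,0],[0,0,0,0,0,0]])

```text
clock: 48.1
position: [0.4141, -0.3097, 0.0027]
ee_rot: [1.327, 2.846, -0.0]
wrist_force: [-0.0, -0.2, 0.1]
finger_gap: 0.0855
gripper_force: 0.0
```

```bash
python3 plan.py .4138 -.3094 .001 40
```

```text
t 48.1 pos [ 414.1 -309.7    2.7] thy 40.0 F [-0.  -0.2  0.1] gap 85.5 grip 0.0 j7 0.78
rot units [0.    0.001 0.   ] min rows 1.0 shift units [0.001 0.    0.006] min rows 1.0
```

Request:
jog_arm(increments=[[0,0,0.005,0,0,0],[0,0,0,0,0,0],[0,0,0,0,0,0],[0,0,0,0,0,0],[0,0,0,0,0,0],[0,0,0,0,0,0],[0,0,0,0,0,0],[0,0,0,0,0,0],[0,0,0,0,0,0]], claw=1, newtons=30)

```text
clock: 49.22
position: [0.4138, -0.3096, 0.0009]
ee_rot: [1.328, 2.847, -0.0]
wrist_force: [0.1, 0.0, 6.2]
finger_gap: 0.0555
gripper_force: 31.9
```

Request:
jog_arm(increments=[[0,0,-0.03,0,0,0],[0,0,-0.06,0,0,0],[0,0,-0.06,0,0,0],[0,0,-0.03,0,0,0],[0,0,0,0,0,0]])

```text
clock: 49.85
position: [0.414, -0.3097, 0.0551]
ee_rot: [1.327, 2.846, -0.0]
wrist_force: [-1.0, 0.5, 0.1]
finger_gap: 0.0559
gripper_force: 32.3
```

```bash
python3 plan.py .6623 -.1997 .25 26.5; python3 -c "
from h import *
g=grab('scene'); 
cv2.imwrite('pics/c12.png',cv2.resize(g['image'][95:185,280:370],(600,600),interpolation=cv2.INTER_CUBIC)[...,::-1])"
```

```text
t 49.85 pos [ 414.  -309.7   55.1] thy 40.0 F [-1.   0.5  0.1] gap 55.9 grip 32.3 j7 0.82
rot units [0.    0.001 0.15 ] min rows 2.0 shift units [-0.041  0.904 -0.65 ] min rows 6.0
```

View pics/c12.png

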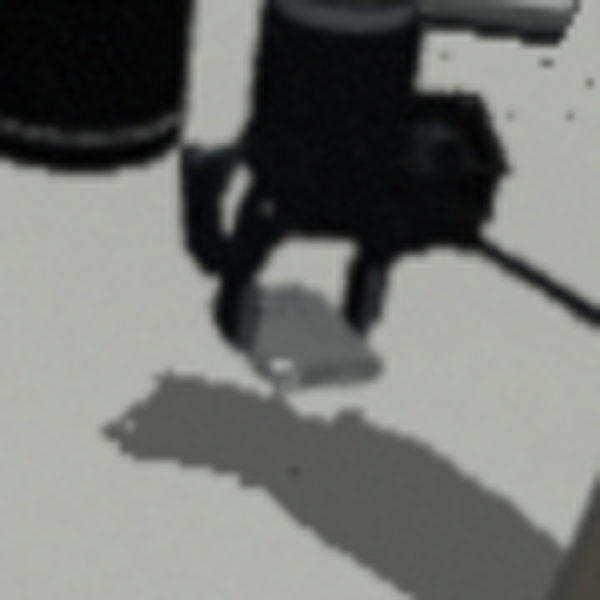

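The pack hangs level between the fingers (about (310,335)). I'll carry it up and over.

Request:
jog_arm(increments=[[0,0,-0.08,0,0,0],[0,0,-0.13,0,0,0],[0,0,-0.14,0,0,0],[0,0,-0.14,0,0,0],[0,0,-0.12,0,0,0],[0,0,-0.07,0,0,0],[0,0,-0.04,0,0,0],[0,0,0,0,0,0.05],[0,0,0,0,0,0.06],[0,0,0,0,0,0.04],[0,0,0,0,0,0],[0,0,0,0,0,0]])

```text
clock: 51.4
position: [0.4134, -0.3093, 0.2699]
ee_rot: [-1.651, -2.671, -0.0]
wrist_force: [1.1, -0.2, -1.4]
finger_gap: 0.0562
gripper_force: 32.3
```

```bash
python3 plan.py .6623 -.2 .26 26.5
```

```text
t 51.4 pos [ 413.4 -309.3  269.9] thy 26.6 F [ 1.1 -0.2 -1.4] gap 56.2 grip 32.3 j7 0.84
rot units [-0.    -0.001  0.001] min rows 1.0 shift units [-0.044  0.905  0.033] min rows 5.0
```

Request:
jog_arm(increments=[[-0.004,0.04,0,0,0,0],[-0.005,0.08,0,0,0,0],[-0.005,0.1,0,0,0,0],[-0.005,0.11,0,0,0,0],[-0.005,0.11,0,0,0,0],[-0.005,0.11,0,0,0,0],[-0.005,0.11,0,0,0,0],[-0.005,0.1,0,0,0,0],[-0.005,0.08,0,0,0,0],[0,0.045,0.03,0,0,0],[0,0.02,0,0,0,0],[0,0,0,0,0,0],[0,0,0,0,0,0],[0,0,0,0,0,0]])

```text
clock: 53.15
position: [0.662, -0.2009, 0.2619]
ee_rot: [1.654, 2.671, -0.001]
wrist_force: [-0.8, 0.4, -0.5]
finger_gap: 0.0559
gripper_force: 32.3
```

```bash
python3 plan.py .6623 -.2 .223 26.5
```

```text
t 53.15 pos [ 662.  -200.9  261.9] thy 26.5 F [-0.8  0.4 -0.5] gap 55.9 grip 32.3 j7 0.46
rot units [-0.  0. -0.] min rows 1.0 shift units [0.002 0.002 0.13 ] min rows 1.0
```

Request:
jog_arm(increments=[[0.002,0.002,0.04,0,0,0],[0,0,0.05,0,0,0],[0,0,0.025,0,0,0],[0,0,0.012,0,0,0],[0,0,0,0,0,0],[0,0,0,0,0,0]])

```text
clock: 53.9
position: [0.6632, -0.1993, 0.2239]
ee_rot: [1.652, 2.671, 0.0]
wrist_force: [0.1, 0.1, -1.2]
finger_gap: 0.056
gripper_force: 32.3
```

```bash
python3 plan.py .6623 -.2 .218 26.5
```

```text
t 53.9 pos [ 663.2 -199.3  223.9] thy 26.5 F [ 0.1  0.1 -1.2] gap 56.0 grip 32.3 j7 0.44
rot units [0. 0. 0.] min rows 1.0 shift units [-0.001 -0.004  0.02 ] min rows 1.0
```

Request:
jog_arm(increments=[[-0.001,-0.003,0.007,0,0,0],[0,0,0.006,0,0,0],[0,0,0.004,0,0,0],[0,0,0.003,0,0,0],[0,0,0,0,0,0],[0,0,0,0,0,0]])

```text
clock: 54.65
position: [0.6622, -0.2, 0.2182]
ee_rot: [1.653, 2.671, -0.0]
wrist_force: [-2.2, -0.0, 6.5]
finger_gap: 0.0561
gripper_force: 32.9
```

Contact is at the expected height. I'll release and retreat.

Request:
jog_arm(increments=[[0,0,0,0,0,0],[0,0,0,0,0,0],[0,0,0,0,0,0],[0,0,0,0,0,0],[0,0,0,0,0,0],[0,0,0,0,0,0],[0,0,-0.03,0,0,0],[0,0,-0.08,0,0,0],[0,0,-0.1,0,0,0],[0,0,-0.06,0,0,0],[0,-0.06,0,0,0,0],[0,-0.12,0,0,0,0],[0,-0.15,0,0,0,0],[0,-0.15,0,0,0,0],[0,-0.15,0,0,0,0],[0,-0.12,0,0,0,0],[0,-0.06,0,0,0,0],[0,0,0,0,0,0],[0,0,0,0,0,0]], claw=-1)

```text
clock: 57.02
position: [0.4461, -0.3075, 0.2985]
ee_rot: [1.65, 2.673, 0.002]
wrist_force: [0.0, 0.5, 0.2]
finger_gap: 0.0855
gripper_force: 0.0
```

```bash
sed -i 's/\.217,.036,.033/.230,.029,.0445/; s/c11/c13/' m4.py; sed -i 's/\[s,-c\])\*j\*hx/[s,-c])*j*(hy if z>.2 else hx)/; s/i\*hy/i*(hx if z>.2 else hy)/' m4.py; python3 m4.py
```

```text
coaster sees (array([ 664.7, -203.8]), array([118.2, 127. ]), 26.1)
top 0.23 [[694.0, 52.0], [507.0, 149.0], [577.0, 269.0], [765.0, 171.0]]
top 0.008 [[589.0, 142.0], [386.0, 248.0], [500.0, 450.0], [705.0, 342.0]]
scene 0.23 [[147.0, 154.0], [142.0, 209.0], [250.0, 210.0], [248.0, 155.0]]
scene 0.008 [[104.0, 484.0], [94.0, 580.0], [296.0, 582.0], [290.0, 485.0]]
```

View pics/c13.png

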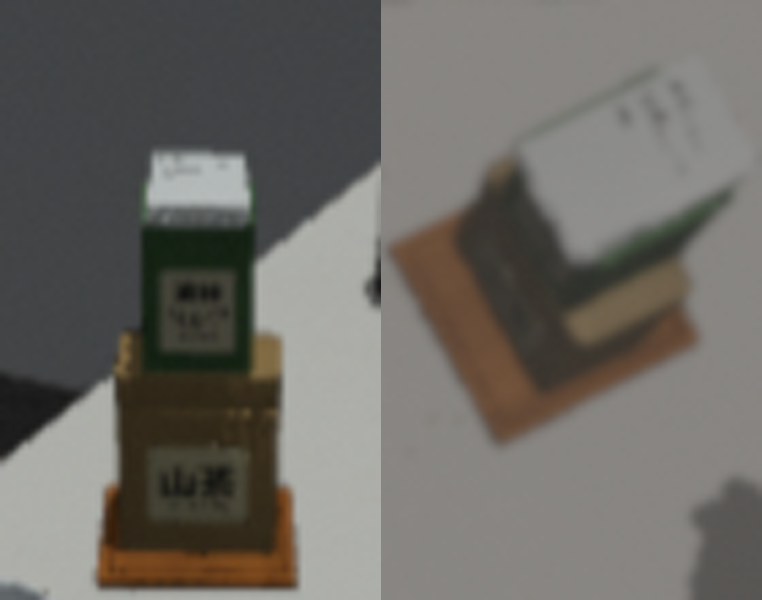

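The pack lies flat and centred on the green tin: its corners average (637,158) against predicted (636,160). The whole stack is straight and the gripper is clear, so I'll hand the job in.

```bash
python3 -c "
from cell import r
print(r.sign_off())"
```

```text
the job is handed in; nothing more can be done
None
```

I handed the job in at about 57 s: the lidded cup stands on the round coaster, and the kraft tin, green tin and cards are stacked and centred on the square one. The last pictures confirmed both, the gripper had let go of everything, and the bowl and timer weren't touched; sign-off returned no verdict.

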